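Rack a painted test panel

ROBOT

A 6-joint arm with a two-finger parallel gripper is mounted at the origin on the work surface. World frame = base frame: x ahead of the robot, y to its left, z up, the work surface at z = 0. Lengths are in m, angles in rad, forces in N, time in s.
With the tool pointing down it reaches from about 0.375 to 0.9 m from the base axis. Payload 3.1 kg.
Tool frame: the origin (TCP) lies on the centre line of the jaws, within the pads' length; the fingertips stand 8 mm ahead of it and the grasp point (between the pads) lies 11 mm behind it (robot.tip_extent is the distance from the TCP to the fingertips, in m); y points along the fingers, z is the direction in which the jaws open and shut, and the axes are right-handed (so a half turn about y gives the same grasp; the last joint's range is limited). The gripper opens to 87 mm and grips with 3 to 60 N. Pads are 19 mm wide; open, the fingers measure 117 mm over their backs; the gripper's body (75 mm by 190 mm) begins 51 mm behind the grasp point.
Start: joints at [-1.506, 0.527, 1.433, -0, 1.181, -0.178], TCP at [0.15, -0.607, 0.231] pointing down, gripper open.
Joint ranges: [-3.08, 3.08], [-0.75, 2.2], [0.22, 2.44], [-1.43, 4.57], [0, 2.65], [-2.85, 2.85]. Speed limits (rad/s): [2.79, 2.79, 3.14, 3.14, 3.14, 3.14].

INTERFACE

Orientations are given as a unit quaternion [x, y, z, w].
In Python, from rig import robot gives the robot as it stands.
- The arm moves only by the shell command python3 -m crank 'ROWS' [FORCE]. ROWS is JSON, a list that holds one entry, the list of rows, each a list of 7 numbers: the turn, a rotation vector about the tool's x, y, z in degrees, then the shift along the tool's x, y, z in m, then the opening in per cent of the stroke, from 0 (shut) to 100 (fully open). In form: [[[ax, ay, az, dx, dy, dz, gripper], ...]]. A call has exactly 5 rows; each row shifts and turns the commanded pose from where the row before left it, along the tool's axes as they then stand; what a row does not reach is not made up. A row lasts 1/8 s, in which the tool goes at most 62.5 mm and 10.7 degrees, less where a joint would pass 70% of its speed; a pose out of reach is approached as far as the arm can. A call with a gripper value outside its range is refused whole. The fingers move at their own pace and stop on an object; FORCE is the grip in N (left out, the last holds). Time passes only in rows, so rows that do not move let the fingers close, or fill a call up. It gives the time, the measured TCP pose, the force and the opening at its end, in the units of the state.
- robot.get_obs(): the state, without advancing time (a new reading comes with each control period).
- robot.camera(name): name is "side" or "top"; returns a dict with "img" (420x560x3 uint8, red, green, blue), "K" (3x3 intrinsics, pixels), "dist_coeffs" ([k1, k2, p1, p2, k3] as OpenCV has them; the pictures are not rectified), "R" (3x3) and "t" (3): a world point X has camera coordinates R X + t. Camera axes: x right, y down, z forward; pixel columns grow to the right and rows downward; lengths in m; the calibration is good to about 2 mm. A picture is of the moment at which its call begins. There is no depth.
- robot.hand_in(): hands the job in, once; it reports no verdict.
Trained networks look in a picture, given as the dict that the camera call returned (one of the last four; its "shot" number tells which), for a name from the list of things; names that differ only in an ending like _2 or _b are one class to them, and where a whole thing is asked for, a point or a joint stands for the part that bears it (a point fixed in the world has none). Each returns a list of dicts, best first, with "conf" (0 to 1); they miss things now and then, are a little off and sometimes report something else, mostly with a low value. They report only what shows in the picture. A call takes as long as a camera call. They do not tell look-alikes from the thing itself.
- robot.spot_in(picture, thing): "at" ([row, column] in pixels, amid what is visible of it).
The state is a dict: "time": time; "q": joint angles; "joint_velocities": joint speeds; "joint_torque": joint torques, N m; "position": TCP position; "tool_rot": TCP orientation; "ft_force": force on the tool from outside, world axes, zero at the start; "moment": the same for the moment, N m; "grip_width": finger opening in m.
Only numpy, scipy, OpenCV 4.12 (cv2) and the standard library are available. Lean on these libraries where they do the work, as an engineer would, in place of code of your own. Each camera call takes 0.05 s, during which the arm holds its last target.

TASK

Take the tall painted test panel off the draining stand and stand it on edge in the drying rack's one free slot, hang hole up and painted face upward, leaning like the others and in line with them. Feel for the slot gently, without forcing the panel, and lower it until it stands on the slot's floor before you let go. Leave the other panels in the rack and the things around it as they are.

Things in the scene. Friction and masses are not known exactly. Their poses are not given: they have to be found in the camera images.
- panel_centre (a point): Centre of the painted fibre-cement panel to be racked: 100 mm wide (its y), 130 tall (its z), 8 thick (its x, pointing out of the off-white painted face), 0.12 to 0.24 kg, taller than those in the rack. Its top has a small dark hang hole and 40 mm left bare grey. At the start it leans on the stand 35 degrees from vertical, painted face up, its top to the left (+y) of its foot.
- panel_foot (a point): Middle of the same panel's lower edge, 65 mm below its centre along the panel's z; same axes. At the start about 14 mm above the bench.
- stand: Fixed draining stand of bent steel sheet, 85 mm wide, origin on the bench under the panel's foot, y along the panel's width, -x the side the panel's top leans to. Its sloping back reaches 75 mm up the panel, its lip 11 mm up the painted face: the panel's upper 55 mm are clear on both faces. The panel may sit up to 12 mm off its middle in y.
- rack: Fixed drying rack, 260 x 104 mm, origin on the bench at its middle. Along its x, 56 mm apart, four pairs of white combs on rods. A pair makes one slot across the rack (along y), 11 mm wide, 45 deep, leaning 25 degrees from vertical top towards the rack's -x (roughly world +y), floor square to walls. Combs 35 mm either side of the middle line; walls 10 mm thick, square ends, no lead-in.
- free_slot: Pitch mark of the one empty slot (any of the four): origin on the bench, 36 mm straight below the nominal middle of the slot's floor; axes as the rack's. The combs of this slot are clamped somewhere within 6 mm either side of the mark along the rack's x (height and lean true), so the slot must be found by feel or by eye. They do not give below 50 N.
- drying0_centre (a point): Centre of a shorter panel already drying in the rack: 100 x 100 x 8 mm, 0.13 kg, loose in its slot (1.5 mm play each way), leaning 25 degrees; axes as the tall panel's.
- jar: Bystander: white plastic screw-top jar, 72 mm across, 110 mm high, origin under its middle.
- applicator: Bystander: steel film applicator lying flat, a frame 60 x 90 mm, 30 mm high, origin under its middle.
- dish: Bystander: small aluminium weighing dish, 70 mm across, 30 mm high, origin under its middle.
- jack: Bystander: laboratory scissor jack, 130 x 110 mm, 88 mm high with a knob on one side, origin under its middle.
- drying1_centre (a point): Centre of another such shorter panel in the rack; as drying0_centre.
- drying2_centre (a point): Centre of another such shorter panel in the rack; as drying0_centre.
Mind the look-alikes: they are no part of the job. Leave any blue or pink look-alike of the part that bears panel_centre alone.

How it is judged:
On the way, in this order (a step that is already met when the one before it is completed fails the run):
1. the panel is lifted off the draining stand in the gripper (distance of panel_foot from where it was at the start of the episode above 0.04 m and contact force between the fingers and panel above 1 N and contact force between panel and stand below 0.05 N), for 0.1 s.
2. the panel stands on the floor of the free slot while the gripper still holds it (height (world z) of panel_foot between 0.032 and 0.04 m and horizontal distance between panel_foot and free_slot below 0.018 m and angle between panel_centre's own z axis and vertical between 0.331613 and 0.541052 rad and angle between panel_centre's own x axis and vertical below 1.39626 rad and angle between the y axis of panel_centre and the y axis of rack, either way round below 0.0872665 rad and contact force between the fingers and panel above 1 N), for 0.15 s.
At the end, for the whole second after the job is handed in: The panel stands at rest in the free slot: foot within 4 mm of the floor height and 18 mm of the pitch mark, leaning 19 to 31 degrees, square to the rack within 5 degrees, painted face and hang hole up; the other three panels are within 10 mm of where they were (height (world z) of panel_foot between 0.032 and 0.04 m and horizontal distance between panel_foot and free_slot below 0.018 m and angle between panel_centre's own z axis and vertical between 0.331613 and 0.541052 rad and angle between panel_centre's own x axis and vertical below 1.39626 rad and angle between the y axis of panel_centre and the y axis of rack, either way round below 0.0872665 rad and linear speed of panel below 0.02 m/s and angular speed of panel below 0.1 rad/s and distance of each of drying0_centre, drying1_centre, drying2_centre from where it was at the start of the episode below 0.01 m); the robot touches nothing.
It fails at once if the panel is forced against the rack (contact forces on the combs over 80 N in all) (contact force between panel and free_slot above 80 N or contact force between panel and rack above 80 N).
It fails at once if a panel already in the rack is lifted or pushed (more than 15 mm) (distance of any of drying0_centre, drying1_centre, drying2_centre from where it was at the start of the episode above 0.015 m).
It fails at once if a bystander is moved more than 20 mm (distance of any of jar, applicator, dish, jack from where it was at the start of the episode above 0.02 m).
It also fails if it takes over 48 s, if anything falls off the work surface, if the arm or the gripper's body presses on something with over 40 N, if the wrist force passes 120 N, or if a joint passes its speed limit or range.

## Working session

There is one attempt and no reset: what is moved stays moved. The work goes in short steps, Python scripts to look and compute and a shell command to move; the robot and the scene stay as the last step left them, time stands still between calls to the robot, and variables do not carry over. Pictures are saved under pics/ and viewed, and the job is handed in when it is done.

```bash
ls; mkdir -p pics; python3 - <<'E'
from rig import robot
import cv2, json, pickle
o=robot.get_obs(); print({k:(v if not hasattr(v,'round') else v) for k,v in o.items()})
for n in ("side","top"):
    p=robot.camera(n); cv2.imwrite(f"pics/{n}0.png",p["img"][:,:,::-1]); pickle.dump(p,open(f"{n}0.pkl","wb"))
    print(n,p["K"],p["dist_coeffs"],p["R"],p["t"],p["shot"])
    for th in ["panel_centre","panel_foot","stand","rack","free_slot","drying0_centre","jar","applicator","dish","jack"]:
        print(th,[(d["at"],round(d["conf"],2)) for d in robot.spot_in(p,th)][:5])
E
```

```text
pics
{'time': 0.0, 'q': array([-1.50650435e+00,  5.28470883e-01,  1.43389250e+00, -1.42869103e-05,
        1.18141147e+00, -1.78483797e-01]), 'joint_velocities': array([-0.00080027, -0.00056624, -0.0002796 ,  0.0004563 , -0.00082138,
       -0.00027768]), 'joint_torque': array([ 2.17307224e-04, -4.40047181e+01, -1.76592922e+01,  6.32789894e-02,
        5.79575880e-02, -1.47762448e-04]), 'position': array([ 0.15023646, -0.60593615,  0.22957185]), 'tool_rot': array([-0.08558605,  0.70267344, -0.70113238,  0.08566478]), 'ft_force': array([-0.1181801 , -0.00928271, -0.20240945]), 'moment': array([-0.04321841,  0.02660102, -0.02454637]), 'grip_width': 0.0869893474411276}
side [[465.26125221   0.         273.27579159]
 [  0.         465.26125221 214.32393533]
 [  0.           0.           1.        ]] [0.04609727 0.         0.         0.         0.        ] [[-0.92086916 -0.38940942  0.01898134]
 [-0.28907216  0.64930432 -0.70344949]
 [ 0.26160519 -0.65327192 -0.71049175]] [0.53733248 0.21860717 1.20175039] 1
panel_centre [([216.1, 346.6], 0.96), ([176.3, 246.9], 0.84), ([210.4, 207.8], 0.
[... 631 characters left out ...]
0.12684488 -0.99189931 -0.00679228]
 [-0.96459365  0.12494352 -0.23226751]
 [ 0.23123464 -0.02291015 -0.97262823]] [0.07979028 0.61753188 1.16119974] 2
panel_centre [([209.6, 335.4], 0.88), ([153.7, 339.2], 0.85), ([151.9, 264.2], 0.84), ([279.6, 335.7], 0.64)]
panel_foot [([277.3, 335.7], 0.97), ([154.3, 262.6], 0.87), ([213.1, 332.3], 0.86), ([156.8, 339.2], 0.72)]
stand [([213.6, 349.3], 0.88), ([246.2, 223.2], 0.48)]
rack [([248.3, 261.3], 0.57)]
free_slot [([263.1, 186.1], 0.82), ([245.2, 198.3], 0.2)]
drying0_centre [([236.5, 242.7], 0.58)]
jar [([330.8, 152.5], 0.74)]
applicator [([192.9, 429.4], 0.84)]
dish [([259.0, 432.6], 0.76)]
jack [([261.9, 97.4], 0.65), ([332.0, 150.3], 0.47)]
```

View pics/side0.png

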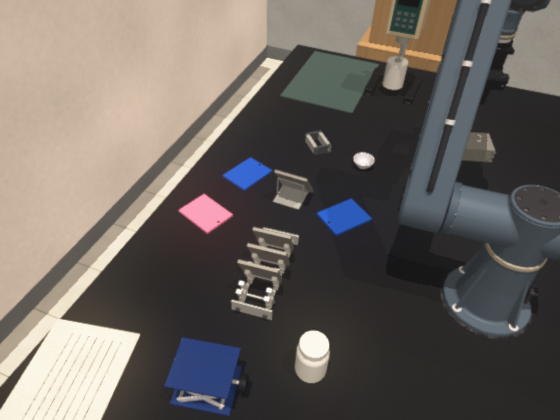

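View pics/top0.png

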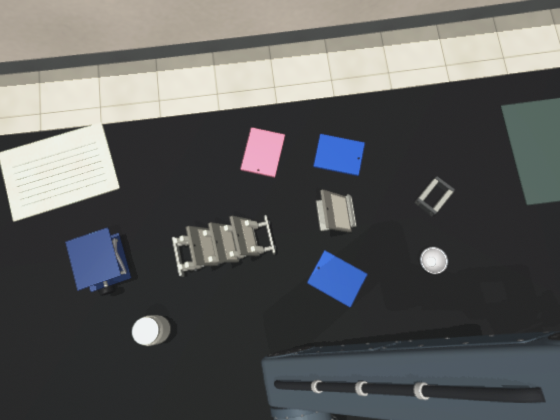

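The rack is at about (248,225) in the top view, with its empty slot at the left (+y) end near (187,250). The panel is on the stand at about (337,212). The flat blue and pink panels are decoys. I'll zoom in next.

```bash
python3 - <<'E'
import cv2
a=cv2.imread("pics/side0.png"); cv2.imwrite("pics/side0_rack.png",cv2.resize(a[215:330,215:325],None,fx=5,fy=5,interpolation=cv2.INTER_CUBIC))
cv2.imwrite("pics/side0_stand.png",cv2.resize(a[160:220,255:335],None,fx=8,fy=8,interpolation=cv2.INTER_CUBIC))
a=cv2.imread("pics/top0.png"); cv2.imwrite("pics/top0_rack.png",cv2.resize(a[205:285,165:285],None,fx=6,fy=6,interpolation=cv2.INTER_CUBIC))
cv2.imwrite("pics/top0_stand.png",cv2.resize(a[180:245,305:370],None,fx=8,fy=8,interpolation=cv2.INTER_CUBIC))
E
```

```text
(no output)
```

View pics/side0_rack.png

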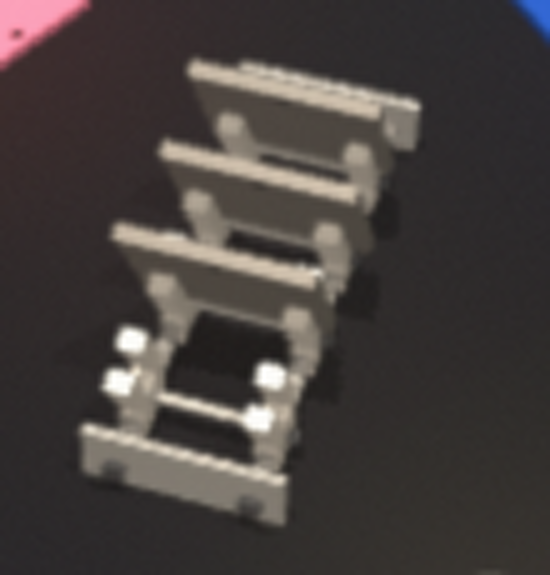

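View pics/side0_stand.png

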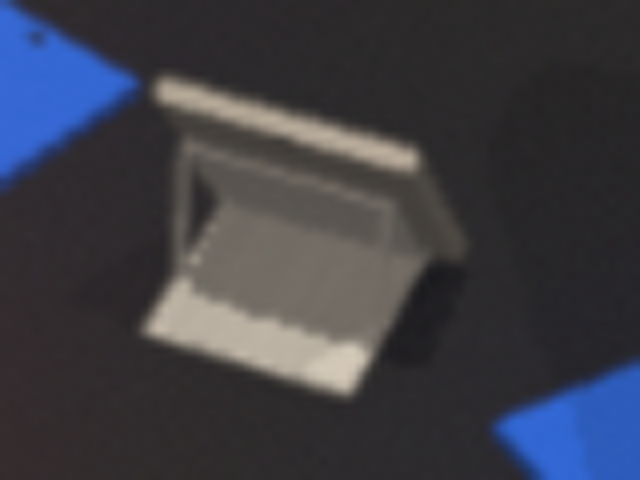

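View pics/top0_rack.png

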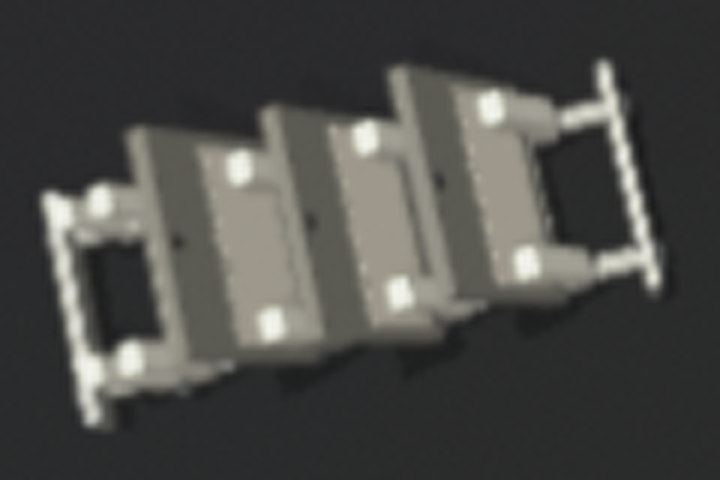

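View pics/top0_stand.png

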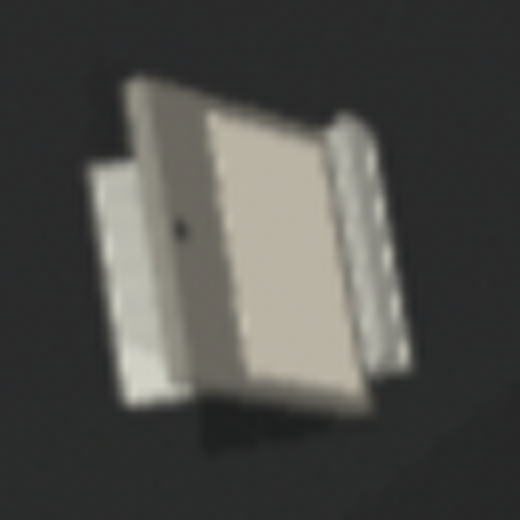

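```bash
cat > geo.py <<'E'
import numpy as np, cv2, pickle
from scipy.optimize import least_squares
C={n:pickle.load(open(f"{n}0.pkl","rb")) for n in("side","top")}
def proj(n,X):
    c=C[n]; X=np.atleast_2d(X).astype(float)
    return cv2.projectPoints(X,cv2.Rodrigues(np.array(c["R"]))[0],np.array(c["t"],float),np.array(c["K"]),np.array(c["dist_coeffs"]))[0][:,0]
def frame(yaw,lean):  # columns: panel x,y,z
    h=np.array([np.cos(yaw),np.sin(yaw),0]);k=np.array([0,0,1.]);
    return np.c_[h*np.cos(lean)+k*np.sin(lean), np.cross(k,h), -h*np.sin(lean)+k*np.cos(lean)]
def crop(p,s,off): return (np.array(p,float)+.5)/s-.5+np.array(off)
OFF={'sr':(5,(215,215)),'ss':(8,(255,160)),'tr':(6,(165,205)),'ts':(8,(305,180))}
E
cat > fit.py <<'E'
from geo import *
# tall panel: local coords from foot
P=[('ts',(127,82),(-4,50,130)),('ts',(168,378),(-4,-50,130)),('ts',(372,412),(4,-50,0)),
   ('ts',(208,112),(4,50,90)),('ts',(248,385),(4,-50,90)),
   ('ss',(163,75),(4,50,130)),('ss',(422,150),(4,-50,130)),('ss',(153,95),(-4,50,130)),('ss',(412,170),(-4,-50,130))]
def res(v,full=False):
    F=frame(v[3],np.radians(35)); r=[]
    for k,p,l in P:
        n='side' if k[0]=='s' else 'top'
        r.append(proj(n,v[:3]+F@(np.array(l)/1e3))[0]-crop(p,*OFF[k]))
    r=np.array(r)
    return r if full else np.r_[r.ravel(),(v[2]-.014)*500]
s=least_squares(res,[.45,-.15,.014,-1.57],loss='soft_l1')
print('panel foot',s.x.round(4),'yawdeg',np.degrees(s.x[3])); print(res(s.x,True).round(2).tolist())
# rack: x,y,yaw, off of free, drying plays
u=np.radians(25)
def rp(v,i,l,d): # slot i, local slot coords, d offset
    F=frame(v[2],u); h=np.array([np.cos(v[2]),np.sin(v[2]),0])
    return np.array([v[0],v[1],.036])+h*((-84+56*i)/1e3+d)+F@(np.array(l)/1e3)
W=lambda s,t:(s*10.5,t*35,45)
R=[('sr',(130,340),0,W(1,1)),('sr',(118,382),0,W(-1,1)),('sr',(270,376),0,W(1,-1)),('sr',(258,418),0,W(-1,-1)),
   ('tr',(101,200),0,W(1,1)),('tr',(131,357),0,W(1,-1))]
wt=[('tr',(241,166),1),('tr',(272,324),1),('tr',(367,137),2),('tr',(400,293),2),('tr',(492,107),3),('tr',(526,263),3)]
for j,(k,p,i) in enumerate(wt): R.append((k,p,i,W(1,1 if j%2==0 else -1)))
D=[('tr',(128,128),1,(-4,50,100)),('tr',(187,360),1,(-4,-50,100)),('tr',(262,106),2,(-4,50,100)),('tr',(318,342),2,(-4,-50,100)),('tr',(390,67),3,(-4,50,100)),('tr',(446,298),3,(-4,-50,100)),
 ('sr',(118,222),1,(4,50,100)),('sr',(318,278),1,(4,-50,100)),('sr',(166,142),2,(4,50,100)),('sr',(357,192),2,(4,-50,100)),('sr',(193,60),3,(4,50,100)),('sr',(380,108),3,(4,-50,100))]
def res2(v,full=False):
    r=[]
    for k,p,i,l in R:
        n='side' if k[0]=='s' else 'top'
        r.append(proj(n,rp(v,i,l,v[3] if i==0 else 0))[0]-crop(p,*OFF[k]))
    for k,p,i,l in D:
        n='side' if k[0]=='s' else 'top'
        r.append(proj(n,rp(v,i,np.array(l)+[0,v[6+i]*1e3,0],v[3+i]))[0]-crop(p,*OFF[k]))
    r=np.array(r); return r if full else np.r_[r.ravel(),v[4:7]*300,v[7:]*100]
s2=least_squares(res2,[.45,.1,-1.57,0]+[0]*6,loss='soft_l1')
print('rack',s2.x.round(4),np.degrees(s2.x[2])); print(res2(s2.x,True).round(2).tolist())
print('slot floor mid',rp(s2.x,0,(0,0,0),s2.x[3]), 'mark',rp(s2.x,0,(0,0,0),0))
pickle.dump((s.x,s2.x),open('fit.pkl','wb'))
E
python3 fit.py
```

```text
panel foot [ 0.5844 -0.1936  0.0154 -1.5826] yawdeg -90.67799034602461
[[0.04, 0.46], [0.35, 1.36], [0.57, 0.55], [0.09, -1.75], [0.59, 1.18], [-0.77, 0.15], [-1.14, 0.22], [-0.45, 0.17], [-0.81, 0.3]]
rack [ 5.4010e-01  1.5450e-01 -1.4532e+00 -4.7000e-03  4.0000e-04 -1.0000e-04
 -0.0000e+00  1.5000e-03 -3.5000e-03  4.0000e-04] -83.26496259488773
[[-0.33, 0.08], [-0.42, 0.09], [-0.54, -0.15], [-0.48, 0.01], [0.28, 0.47], [0.59, 0.49], [-0.15, 0.5], [0.29, 0.18], [-0.18, 0.17], [0.19, 0.04], [-0.18, 0.05], [0.29, -0.22], [0.61, 1.02], [-1.24, 0.97], [0.26, 1.26], [-0.67, 0.39], [0.26, 1.0], [-0.27, 0.68], [-0.67, -0.18], [-0.51, -1.69], [-0.96, -0.41], [-0.18, -1.29], [-0.84, -0.13], [-0.47, -1.17]]
slot floor mid [0.52971392 0.24260597 0.036     ] mark [0.53026807 0.23791343 0.036     ]
```

```bash
cat > plan.py <<'E'
from geo import *
from scipy.spatial.transform import Rotation as Ro
from rig import robot
def cur():
    o=robot.get_obs(); return np.array(o["position"]),Ro.from_quat(o["tool_rot"]),o
def tgt(F,flip): # panel frame columns -> tool rot
    y=-F[:,2]; z=F[:,0]*flip; return Ro.from_matrix(np.c_[np.cross(y,z),y,z])
def delta(p,R,q=True):
    p0,R0,o=cur(); d=R0.inv()*R
    rv=np.degrees(d.as_rotvec())
    print('t',round(o['time'],2),'turn deg',rv.round(2),'|',np.linalg.norm(rv).round(1),'shift now-axes mm',(R0.inv().apply(p-p0)*1e3).round(1),'new-axes',(R.inv().apply(p-p0)*1e3).round(1))
    print(' pos',p0.round(4),'q',np.array(o['q']).round(2),'F',np.array(o['ft_force']).round(1),'w',round(o['grip_width'],4))
E
python3 - <<'E'
from plan import *
v,r=pickle.load(open('fit.pkl','rb'))
print(cur()[1].as_matrix().round(2))
F=frame(v[3],np.radians(35))
pre=v[:3]+F[:,2]*.185; print(pre)
for f in(1,-1): delta(pre,tgt(F,f))
S=frame(r[2],np.radians(25))
for f in(1,-1): delta(pre,tgt(S,f))
for f in(1,-1): print((tgt(F,f).inv()*tgt(S,f)).as_rotvec(degrees=True))
E
```

```text
[[-0.97 -0.    0.24]
 [-0.24 -0.   -0.97]
 [ 0.   -1.    0.  ]]
[ 0.58562508 -0.08747242  0.1669578 ]
t 1.1 turn deg [34.81 14.13 -4.45] | 37.8 shift now-axes mm [-547.4   63.6 -399.3] new-axes [-429.2 -248.6 -466. ]
 pos [ 0.1503 -0.6067  0.2306] q [-1.51  0.53  1.43 -0.    1.18 -0.18] F [ 0.5 -0.8 -0.1] w 0.0871
t 1.1 turn deg [  -6.39 -158.29  -49.91] | 166.1 shift now-axes mm [-547.4   63.6 -399.3] new-axes [ 429.2 -248.6  466. ]
 pos [ 0.1503 -0.6067  0.2306] q [-1.51  0.53  1.43 -0.    1.18 -0.18] F [ 0.5 -0.8 -0.1] w 0.0871
t 1.1 turn deg [24.97  7.06 -1.56] | 26.0 shift now-axes mm [-547.4   63.6 -399.3] new-axes [-493.2 -138.7 -447.9]
 pos [ 0.1503 -0.6067  0.2306] q [-1.51  0.53  1.43 -0.    1.18 -0.18] F [ 0.5 -0.8 -0.1] w 0.0871
t 1.1 turn deg [  -2.35 -168.88  -37.44] | 173.0 shift now-axes mm [-547.4   63.6 -399.3] new-axes [ 493.2 -138.7  447.9]
 pos [ 0.1503 -0.6067  0.2306] q [-1.51  0.53  1.43 -0.    1.18 -0.18] F [ 0.5 -0.8 -0.1] w 0.0871
[-9.98603224 -6.42801683  3.71121725]
[ 9.98603224 -6.42801683 -3.71121725]
```

```bash
python3 -m crank '[[[0,0,0,-0.045,-0.006,-0.033,60],[0,0,0,-0.045,-0.006,-0.033,60],[0,0,0,-0.045,-0.006,-0.033,60],[0,0,0,-0.045,-0.006,-0.033,60],[0,0,0,-0.045,-0.006,-0.033,60]]]' 30
python3 -m crank '[[[0,0,0,-0.045,0,-0.033,60],[0,0,0,-0.045,0,-0.033,60],[0,0,0,-0.045,0,-0.033,60],[0,0,0,-0.045,0,-0.033,60],[0,0,0,-0.045,0,-0.033,60]]]' 30
cat > d1.py <<'E'
from plan import *
import sys
v,r=pickle.load(open('fit.pkl','rb'))
F=frame(v[3],np.radians(35))
delta(v[:3]+F[:,2]*float(sys.argv[1]),tgt(F,1))
E
python3 d1.py .185
```

```text
time: 1.72
position: [0.33, -0.3911, 0.261]
tool_rot: [0.085, -0.702, 0.702, -0.086]
ft_force: [1.7, 0.3, 0.2]
grip_width: 0.0536
time: 2.35
position: [0.5089, -0.1767, 0.2608]
tool_rot: [0.085, -0.702, 0.702, -0.086]
ft_force: [0.2, 0.0, 0.0]
grip_width: 0.0522
t 2.35 turn deg [34.77 14.12 -4.49] | 37.8 shift now-axes mm [-95.9  93.9 -68.2] new-axes [ -75.7   25.2 -127.7]
 pos [ 0.5089 -0.1767  0.2608] q [-0.54  0.37  1.61 -0.    1.15  0.79] F [0.2 0.  0. ] w 0.0522
```

```bash
python3 -m crank '[[[8.7,3.53,-1.12,0,0,0,60],[8.7,3.53,-1.12,0,0,0,60],[8.7,3.53,-1.12,0,0,0,60],[8.7,3.53,-1.12,0,0,0,60],[0,0,0,-0.02,0,-0.04,60]]]' 30
python3 d1.py .185
```

```text
time: 2.98
position: [0.5279, -0.1447, 0.2379]
tool_rot: [-0.003, -0.461, 0.887, 0.005]
ft_force: [0.9, 0.2, -0.2]
grip_width: 0.0524
t 2.98 turn deg [-0.09  0.   -0.02] | 0.1 shift now-axes mm [-57.   24.8 -88.1] new-axes [-57.   24.9 -88.1]
 pos [ 0.5279 -0.1447  0.2379] q [-0.16  0.47  1.72 -0.74  1.    1.85] F [ 0.9  0.2 -0.2] w 0.0524
```

```bash
python3 -m crank '[[[0,0,0,-0.019,0,-0.03,60],[0,0,0,-0.019,0,-0.03,60],[0,0,0,-0.019,0,-0.028,60],[0,0,0,0,0,0,60],[0,0,0,0,0,0,60]]]' 30
python3 d1.py .185
python3 - <<'E'
from plan import *
for n in("side","top"):
    p=robot.camera(n); im=p["img"][:,:,::-1].copy()
    a=im[120:240,220:380]; cv2.imwrite(f"pics/{n}1.png",cv2.resize(a if n=="side" else im[150:270,270:430],None,fx=5,fy=5,interpolation=cv2.INTER_CUBIC))
E
```

```text
time: 3.6
position: [0.5855, -0.0745, 0.1873]
tool_rot: [-0.002, -0.462, 0.887, 0.006]
ft_force: [-0.3, 0.8, 0.7]
grip_width: 0.0522
t 3.6 turn deg [-0.02  0.03  0.06] | 0.1 shift now-axes mm [-0.3 24.1 -1.1] new-axes [-0.3 24.1 -1.1]
 pos [ 0.5855 -0.0745  0.1873] q [-0.03  0.61  1.59 -0.72  1.06  1.96] F [-0.3  0.8  0.7] w 0.0522
```

View pics/side1.png

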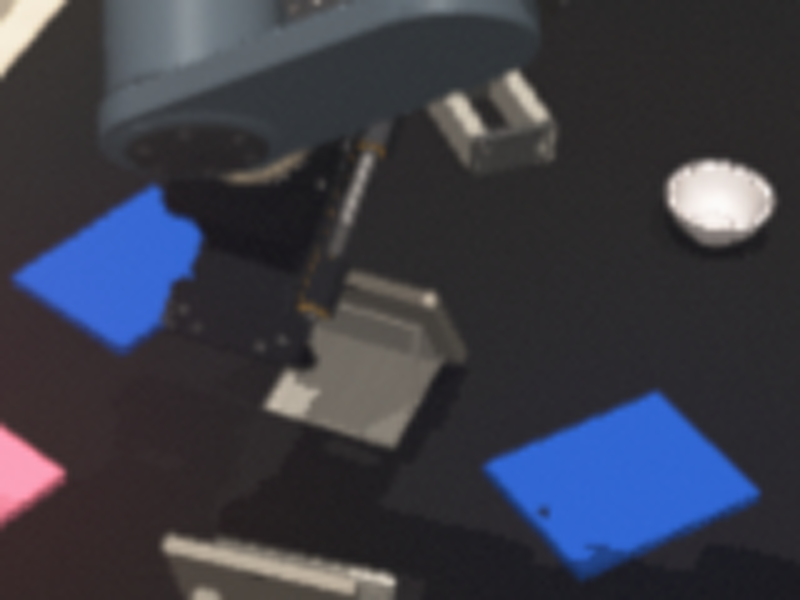

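View pics/top1.png

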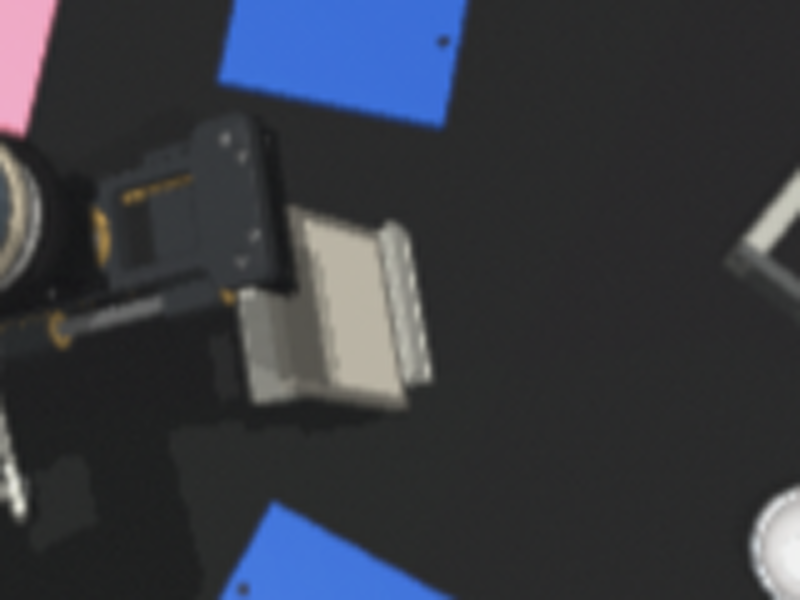

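```bash
python3 - <<'E'
from plan import *
p,R,o=cur(); M=R.as_matrix()
for n in C:
    off=np.array([220,120]) if n=="side" else np.array([270,150])
    print(n,'cam',-np.array(C[n]["R"]).T@np.array(C[n]["t"]))
    for nm,l in dict(tcp=(0,0,0),tip=(0,8,0),tipz1=(0,8,26),tipz2=(0,8,-26),b1=(37,-62,95),b2=(-37,-62,95),b3=(37,-62,-95),b4=(-37,-62,-95)).items():
        print(nm,((proj(n,p+M@(np.array(l)/1e3))[0]-off+.5)*5-.5).round(0))
E
```

```text
side cam [0.24362202 0.85236953 0.99741355]
tcp [325. 233.]
tip [328. 237.]
tipz1 [344. 194.]
tipz2 [312. 281.]
b1 [429.  48.]
b2 [299.  13.]
b3 [306. 386.]
b4 [175. 345.]
top cam [0.33727872 0.02859058 1.27339019]
tcp [197. 276.]
tip [205. 278.]
tipz1 [252. 266.]
tipz2 [160. 290.]
b1 [320. 291.]
b2 [296. 129.]
b3 [-28. 379.]
b4 [-45. 230.]
```

```bash
python3 -m crank '[[[0,0,0,0,0.022,-0.001,60],[0,0,0,0,0.022,0,60],[0,0,0,0,0.022,0,60],[0,0,0,0,0.02,0,60],[0,0,0,0,0.018,0,60]]]' 30
python3 d1.py .105
```

```text
time: 4.32
position: [0.5851, -0.1341, 0.101]
tool_rot: [-0.003, -0.462, 0.887, 0.006]
ft_force: [-0.8, -0.2, 0.6]
grip_width: 0.052
t 4.33 turn deg [-0.   -0.04  0.02] | 0.0 shift now-axes mm [ 0.  -0.7 -0.4] new-axes [ 0.  -0.7 -0.4]
 pos [ 0.5851 -0.1341  0.101 ] q [-0.13  0.74  1.66 -0.84  0.87  2.06] F [-0.8 -0.2  0.6] w 0.052
```

```bash
python3 -m crank '[[[0,0,0,0,0,0,20],[0,0,0,0,0,0,10],[0,0,0,0,0,0,0],[0,0,0,0,0,0,0],[0,0,0,0,0,0,0]]]' 15
python3 d1.py .105
python3 - <<'E'
from plan import *
for n in("side","top"):
    p=robot.camera(n); im=p["img"][:,:,::-1].copy()
    a=im[120:240,220:380]; cv2.imwrite(f"pics/{n}2.png",cv2.resize(a if n=="side" else im[150:270,270:430],None,fx=5,fy=5,interpolation=cv2.INTER_CUBIC))
E
```

```text
time: 4.95
position: [0.5855, -0.1327, 0.1017]
tool_rot: [-0.003, -0.462, 0.887, 0.005]
ft_force: [0.7, 0.1, 0.2]
grip_width: 0.0105
t 4.95 turn deg [ 0.    0.02 -0.03] | 0.0 shift now-axes mm [0.4 0.6 0.4] new-axes [0.4 0.6 0.4]
 pos [ 0.5855 -0.1327  0.1017] q [-0.13  0.74  1.66 -0.84  0.87  2.06] F [0.7 0.1 0.2] w 0.0105
```

View pics/side2.png

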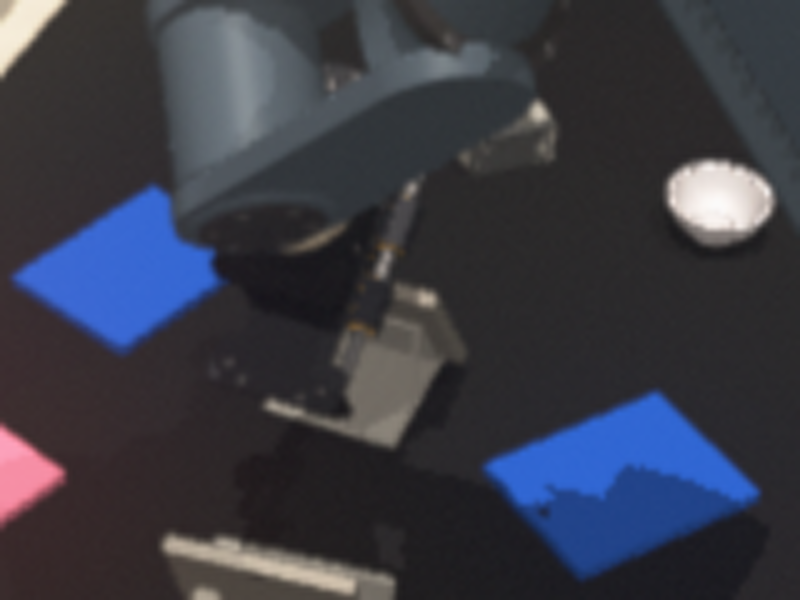

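View pics/top2.png

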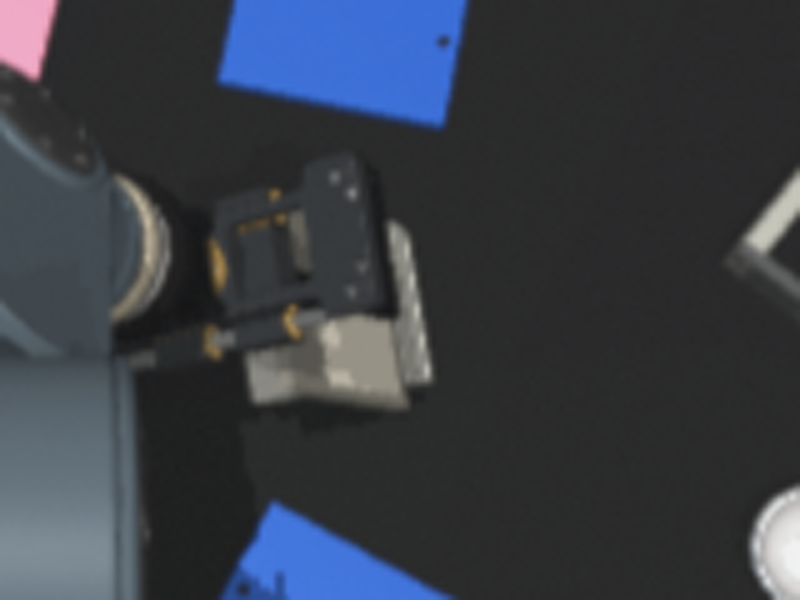

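```bash
python3 -m crank '[[[0,0,0,0,0,0,0],[0,0,0,0,0,0,0],[0,0,0,0,0,0,0],[0,0,0,0,-0.004,0,0],[0,0,0,0,-0.006,0,0]]]' 35
python3 d1.py .105
```

```text
time: 5.68
position: [0.5847, -0.1277, 0.1091]
tool_rot: [-0.002, -0.462, 0.887, 0.006]
ft_force: [-0.2, -3.7, -1.4]
grip_width: 0.0079
t 5.67 turn deg [-0.01  0.05  0.13] | 0.1 shift now-axes mm [-0.5  9.5  0.2] new-axes [-0.5  9.5  0.2]
 pos [ 0.5847 -0.1277  0.1091] q [-0.12  0.72  1.65 -0.83  0.89  2.05] F [-0.2 -3.7 -1.4] w 0.0079
```

```bash
python3 -m crank '[[[0,0,0,0,-0.01,0.001,0],[0,0,0,0,-0.015,0,0],[0,0,0,0,-0.03,0,0],[0,0,0,0,-0.03,0,0],[0,0,0,0,-0.03,0,0]]]' 35
python3 d1.py .105
```

```text
time: 6.3
position: [0.5859, -0.0602, 0.2054]
tool_rot: [-0.003, -0.463, 0.886, 0.005]
ft_force: [-0.2, -0.1, -1.8]
grip_width: 0.0076
t 6.3 turn deg [ 0.13  0.02 -0.03] | 0.1 shift now-axes mm [  0.  127.2   0.6] new-axes [ -0.  127.2   0.3]
 pos [ 0.5859 -0.0602  0.2054] q [-0.    0.59  1.58 -0.7   1.1   1.95] F [-0.2 -0.1 -1.8] w 0.0076
```

```bash
cat > d2.py <<'E'
from plan import *
import sys
v,r=pickle.load(open('fit.pkl','rb'))
S=frame(r[2],np.radians(25)); h=np.array([np.cos(r[2]),np.sin(r[2]),0])
floor=np.array([r[0],r[1],.036])+h*(-.084+r[3])
# arg: height of foot above floor along slot (m); foot is L ahead of TCP
L=.105
delta(floor+S[:,2]*(float(sys.argv[1])+L),tgt(S,1))
E
python3 -m crank '[[[-5,-3.2,1.85,0,-0.03,0,0],[-5,-3.2,1.85,0,-0.04,0,0],[0,0,0,0,-0.02,0,0],[0,0,0,0,0,0,0],[0,0,0,0,0,0,0]]]' 35
python3 d2.py .12
```

```text
time: 6.92
position: [0.5834, -0.016, 0.2807]
tool_rot: [0.033, -0.537, 0.842, -0.049]
ft_force: [-0.3, -0.2, -2.1]
grip_width: 0.008
t 6.92 turn deg [0.08 0.06 0.12] | 0.2 shift now-axes mm [  22.9 -113.9 -342.1] new-axes [  23.  -114.4 -341.9]
 pos [ 0.5834 -0.016   0.2807] q [-0.    0.44  1.52 -0.47  1.17  1.63] F [-0.3 -0.2 -2.1] w 0.008
```

```bash
python3 -m crank '[[[0,0,0,0.002,-0.02,-0.03,0],[0,0,0,0.002,-0.02,-0.035,0],[0,0,0,0.003,-0.02,-0.04,0],[0,0,0,0.003,-0.02,-0.04,0],[0,0,0,0.003,-0.02,-0.04,0]]]' 35
python3 -m crank '[[[0,0,0,0.003,-0.006,-0.04,0],[0,0,0,0.003,-0.005,-0.04,0],[0,0,0,0.002,-0.003,-0.04,0],[0,0,0,0.002,0,-0.03,0],[0,0,0,0,0,-0.006,0]]]' 35
python3 d2.py .12
```

```text
time: 7.55
position: [0.546, 0.1914, 0.2922]
tool_rot: [0.033, -0.536, 0.842, -0.048]
ft_force: [0.9, 0.4, -2.9]
grip_width: 0.0079
time: 8.18
position: [0.5183, 0.3364, 0.2379]
tool_rot: [0.034, -0.536, 0.842, -0.049]
ft_force: [0.9, -0.6, -3.7]
grip_width: 0.0079
t 8.18 turn deg [-0.08  0.22  0.23] | 0.3 shift now-axes mm [-0.3 -2.1  0.3] new-axes [-0.3 -2.1  0.3]
 pos [0.5183 0.3364 0.2379] q [ 0.58  0.63  1.29 -0.39  1.44  2.12] F [ 0.9 -0.6 -3.7] w 0.0079
```

```bash
cat > look.py <<'E'
from plan import *
import sys
t=sys.argv[1]
for n in("side","top"):
    p=robot.camera(n); im=p["img"][:,:,::-1].copy()
    cv2.imwrite(f"pics/{n}{t}_raw.png",im)
    a=im[205:325,205:365] if n=="side" else im[175:295,130:290]
    cv2.imwrite(f"pics/{n}{t}.png",cv2.resize(a,None,fx=5,fy=5,interpolation=cv2.INTER_CUBIC))
E
python3 look.py 3
```

```text
(no output)
```

View pics/side3.png

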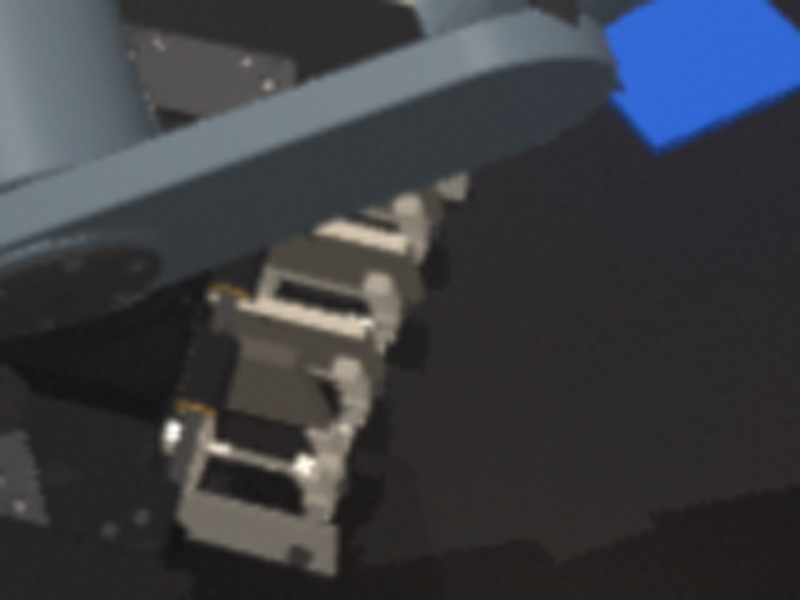

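View pics/top3.png

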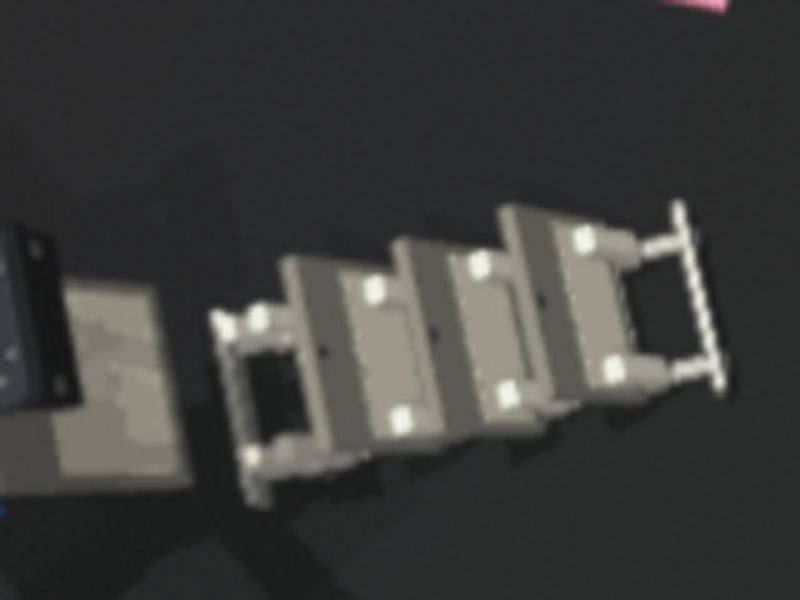

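```bash
cat > chk.py <<'E'
from plan import *
p,R,o=cur(); M=R.as_matrix(); 
# panel axes in tool: panel x=tool z, panel z=-tool y, panel y = z×x = -tool x
def pt(l,L=105): # local panel mm from foot
    return p+M@np.array([-l[1],L-l[2],l[0]])/1e3
def crp(n,q): return ((q-(np.array([205,205]) if n=="side" else np.array([130,175]))+.5)*5-.5).round(0)
if __name__=="__main__":
  for n in C:
    for l in [(4,50,0),(4,-50,0),(-4,50,0),(-4,-50,0),(4,50,90),(4,-50,90),(-4,50,130),(-4,-50,130)]: print(n,l,crp(n,proj(n,pt(l))[0]))
E
python3 chk.py
```

```text
side (4, 50, 0) [116. 358.]
side (4, -50, 0) [328. 410.]
side (-4, 50, 0) [111. 375.]
side (-4, -50, 0) [323. 428.]
side (4, 50, 90) [ 74. 309.]
side (4, -50, 90) [303. 365.]
side (-4, 50, 130) [ 47. 304.]
side (-4, -50, 130) [286. 362.]
top (4, 50, 0) [156. 285.]
top (4, -50, 0) [194. 483.]
top (-4, 50, 0) [143. 290.]
top (-4, -50, 0) [181. 488.]
top (4, 50, 90) [ 29. 274.]
top (4, -50, 90) [ 67. 487.]
top (-4, 50, 130) [-48. 273.]
top (-4, -50, 130) [-10. 494.]
```

```bash
python3 -m crank '[[[0,0,0,0,0.018,0,0],[0,0,0,0,0.018,0,0],[0,0,0,0,0.015,0,0],[0,0,0,0,0.01,0,0],[0,0,0,0,0.003,0,0]]]' 35
python3 d2.py .052; python3 look.py 4; python3 chk.py
```

```text
time: 8.9
position: [0.523, 0.3079, 0.1826]
tool_rot: [0.032, -0.536, 0.842, -0.049]
ft_force: [-1.1, -0.2, -2.7]
grip_width: 0.0078
t 8.9 turn deg [-0.   -0.04  0.09] | 0.1 shift now-axes mm [ 1.   3.6 -2.4] new-axes [ 1.   3.6 -2.4]
 pos [0.523  0.3079 0.1826] q [ 0.54  0.67  1.38 -0.41  1.3   2.15] F [-1.1 -0.2 -2.7] w 0.0078
side (4, 50, 0) [140. 386.]
side (4, -50, 0) [340. 437.]
side (-4, 50, 0) [135. 402.]
side (-4, -50, 0) [336. 453.]
side (4, 50, 90) [103. 342.]
side (4, -50, 90) [319. 396.]
side (-4, 50, 130) [ 79. 338.]
side (-4, -50, 130) [304. 394.]
top (4, 50, 0) [235. 291.]
top (4, -50, 0) [272. 479.]
top (-4, 50, 0) [222. 295.]
top (-4, -50, 0) [260. 483.]
top (4, 50, 90) [120. 280.]
top (4, -50, 90) [158. 483.]
top (-4, 50, 130) [ 50. 280.]
top (-4, -50, 130) [ 88. 489.]
```

View pics/side4.png

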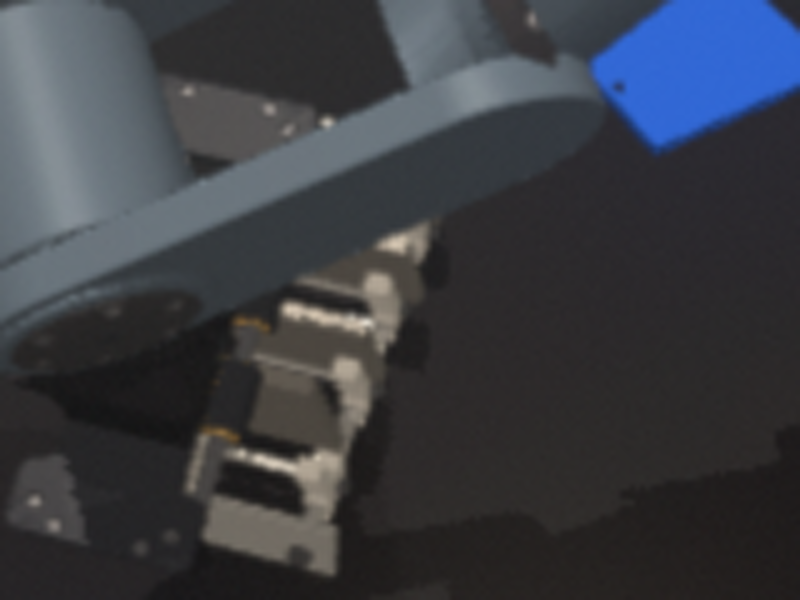

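View pics/top4.png

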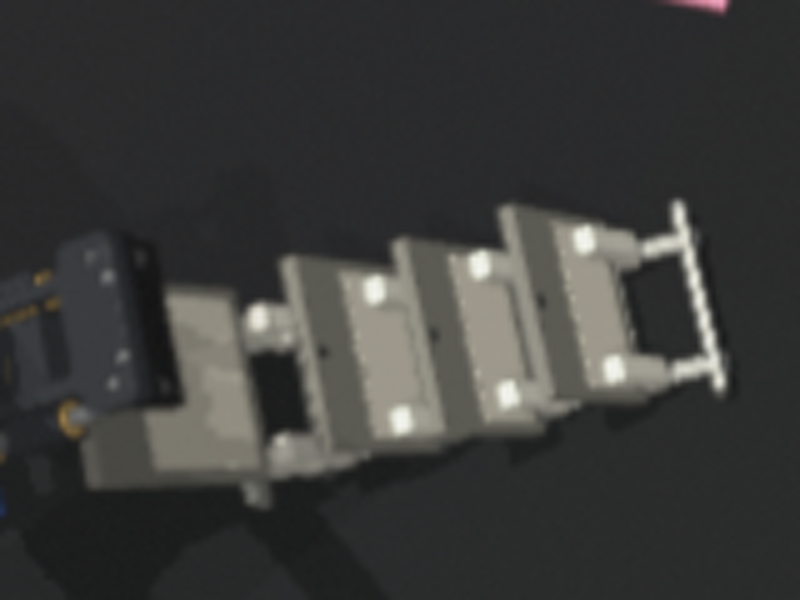

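```bash
cat > cmp.py <<'E'
from chk import *
import sys
v,r=pickle.load(open('fit.pkl','rb'))
S=frame(r[2],np.radians(25)); h=np.array([np.cos(r[2]),np.sin(r[2]),0])
floor=np.array([r[0],r[1],.036])+h*(-.084+r[3])
sp=lambda l: floor+S@np.array(l)/1e3
f=S.T@(pt((0,0,0))-floor)*1e3; print('foot in slot frame n,y,u',f.round(1))
t=sys.argv[1]
im=cv2.imread(f"pics/top{t}_raw.png"); o=np.array([170,220]); k=10
a=cv2.resize(im[220:280,170:240],None,fx=k,fy=k,interpolation=cv2.INTER_CUBIC)
def line(A,B,c):
    q=((proj('top',np.array([A,B]))-o+.5)*k-.5).round().astype(int); cv2.line(a,tuple(map(int,q[0])),tuple(map(int,q[1])),c,1)
line(pt((4,50,0)),pt((4,-50,0)),(0,0,255)); line(pt((-4,50,0)),pt((-4,-50,0)),(0,0,255)); line(pt((4,-50,0)),pt((4,-50,60)),(0,0,255)); line(pt((4,50,0)),pt((4,50,60)),(0,0,255))
for s in(1,-1):
  for y in(1,-1):
    c=[sp((s*10.5+i,y*35+j,45)) for i,j in((-5,-5),(5,-5),(5,5),(-5,5))]
    for i in range(4): line(c[i],c[(i+1)%4],(0,255,0))
cv2.imwrite(f"pics/cmp{t}.png",a)
E
python3 cmp.py 4
```

```text
foot in slot frame n,y,u [ 2.1  1.1 56.2]
```

View pics/cmp4.png

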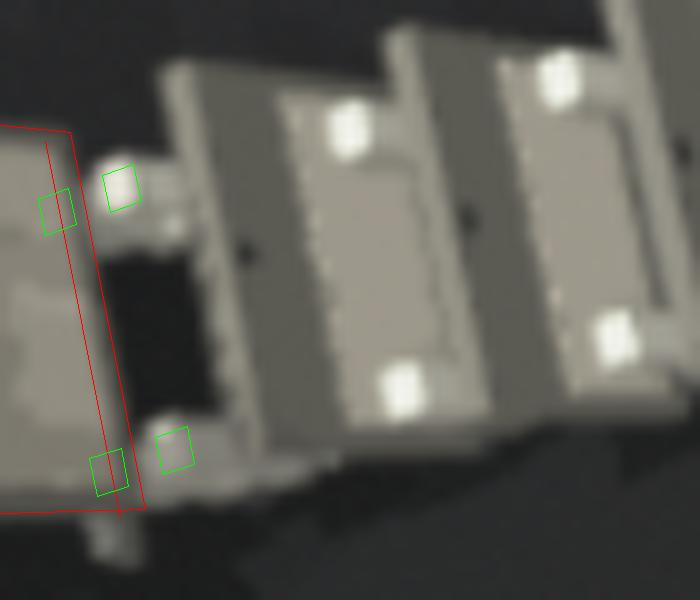

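```bash
python3 -m crank '[[[0,0,0,0.001,0,-0.001,0],[0,0,0,0,0.002,0,0],[0,0,0,0,0.002,0,0],[0,0,0,0,0.002,0,0],[0,0,0,0,0,0,0]]]' 35
python3 cmp.py 4
python3 -m crank '[[[0,0,0,0,0.0015,0,0],[0,0,0,0,0.0015,0,0],[0,0,0,0,0.0015,0,0],[0,0,0,0,0.0015,0,0],[0,0,0,0,0,0,0]]]' 35
python3 cmp.py 4
```

```text
time: 9.62
position: [0.522, 0.3068, 0.1769]
tool_rot: [0.032, -0.536, 0.842, -0.049]
ft_force: [0.5, 1.2, -2.8]
grip_width: 0.0075
foot in slot frame n,y,u [ 0.9 -0.2 50. ]
time: 10.25
position: [0.5223, 0.3043, 0.1715]
tool_rot: [0.032, -0.536, 0.842, -0.049]
ft_force: [-0.1, -0.3, -2.1]
grip_width: 0.0077
foot in slot frame n,y,u [ 0.9 -0.2 44.1]
```

```bash
python3 -m crank '[[[0,0,0,0,0.001,0,0],[0,0,0,0,0.001,0,0],[0,0,0,0,0.001,0,0],[0,0,0,0,0.001,0,0],[0,0,0,0,0,0,0]]]' 35
python3 cmp.py 4
```

```text
time: 10.88
position: [0.5226, 0.3027, 0.168]
tool_rot: [0.032, -0.537, 0.842, -0.049]
ft_force: [0.3, 0.0, -2.2]
grip_width: 0.0077
foot in slot frame n,y,u [ 0.9 -0.1 40.2]
```

```bash
python3 -m crank '[[[0,0,0,0,0.001,0,0],[0,0,0,0,0.001,0,0],[0,0,0,0,0.001,0,0],[0,0,0,0,0.001,0,0],[0,0,0,0,0,0,0]]]' 35
python3 cmp.py 4; python3 look.py 5; python3 cmp.py 5
```

```text
time: 11.5
position: [0.5228, 0.301, 0.1643]
tool_rot: [0.032, -0.536, 0.842, -0.049]
ft_force: [0.0, -0.3, -1.8]
grip_width: 0.0077
foot in slot frame n,y,u [ 0.9 -0.1 36.2]
foot in slot frame n,y,u [ 0.9 -0.  36.3]
```

View pics/cmp5.png

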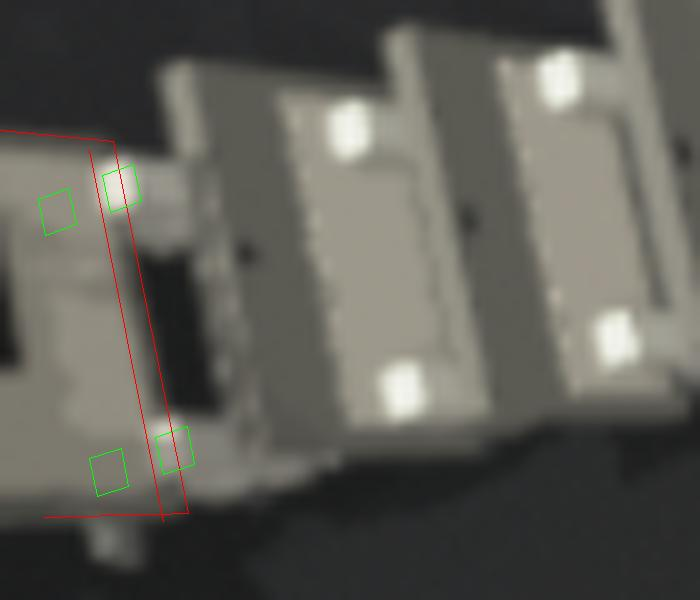

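View pics/side5.png

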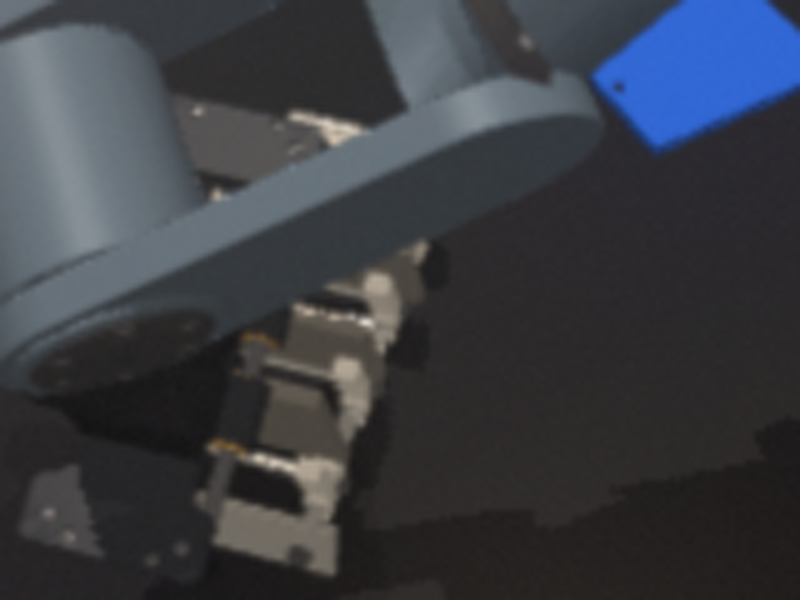

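```bash
python3 -m crank '[[[0,0,0,0,0.002,0,0],[0,0,0,0,0.002,0,0],[0,0,0,0,0.002,0,0],[0,0,0,0,0.002,0,0],[0,0,0,0,0,0,0]]]' 35
python3 cmp.py 5
python3 -m crank '[[[0,0,0,0,0.002,0,0],[0,0,0,0,0.002,0,0],[0,0,0,0,0.002,0,0],[0,0,0,0,0.002,0,0],[0,0,0,0,0,0,0]]]' 35
python3 cmp.py 5
```

```text
time: 12.22
position: [0.5231, 0.2976, 0.157]
tool_rot: [0.032, -0.536, 0.842, -0.049]
ft_force: [-0.2, -0.8, -2.0]
grip_width: 0.0079
foot in slot frame n,y,u [ 0.9 -0.2 28.1]
time: 12.85
position: [0.5235, 0.2942, 0.1498]
tool_rot: [0.032, -0.536, 0.842, -0.049]
ft_force: [0.4, -0.1, -1.7]
grip_width: 0.0077
foot in slot frame n,y,u [ 0.9 -0.2 20.1]
```

```bash
python3 -m crank '[[[0,0,0,0,0.002,0,0],[0,0,0,0,0.002,0,0],[0,0,0,0,0.002,0,0],[0,0,0,0,0.002,0,0],[0,0,0,0,0,0,0]]]' 35
python3 cmp.py 5
python3 -m crank '[[[0,0,0,0,0.0015,0,0],[0,0,0,0,0.0015,0,0],[0,0,0,0,0.0015,0,0],[0,0,0,0,0.001,0,0],[0,0,0,0,0,0,0]]]' 35
python3 cmp.py 5
```

```text
time: 13.48
position: [0.5239, 0.2909, 0.1425]
tool_rot: [0.032, -0.536, 0.842, -0.049]
ft_force: [0.1, -0.1, -2.6]
grip_width: 0.008
foot in slot frame n,y,u [ 0.9 -0.2 12. ]
time: 14.1
position: [0.5242, 0.2886, 0.1376]
tool_rot: [0.032, -0.536, 0.842, -0.049]
ft_force: [0.0, 0.6, -2.2]
grip_width: 0.008
foot in slot frame n,y,u [ 0.9 -0.1  6.7]
```

```bash
python3 -m crank '[[[0,0,0,0,0.001,0,0],[0,0,0,0,0.001,0,0],[0,0,0,0,0.001,0,0],[0,0,0,0,0,0,0],[0,0,0,0,0,0,0]]]' 35
python3 cmp.py 5
python3 -m crank '[[[0,0,0,0,0.001,0,0],[0,0,0,0,0.001,0,0],[0,0,0,0,0,0,0],[0,0,0,0,0,0,0],[0,0,0,0,0,0,0]]]' 35
python3 cmp.py 5
```

```text
time: 14.72
position: [0.5244, 0.2875, 0.135]
tool_rot: [0.032, -0.537, 0.842, -0.049]
ft_force: [0.2, 0.1, -1.9]
grip_width: 0.0075
foot in slot frame n,y,u [ 0.9 -0.1  3.8]
time: 15.35
position: [0.5246, 0.2867, 0.1333]
tool_rot: [0.031, -0.537, 0.842, -0.049]
ft_force: [-0.1, 0.8, -0.6]
grip_width: 0.0076
foot in slot frame n,y,u [0.8 0.1 2. ]
```

```bash
python3 -m crank '[[[0,0,0,0,0.001,0,0],[0,0,0,0,0,0,0],[0,0,0,0,0,0,0],[0,0,0,0,0,0,0],[0,0,0,0,0,0,0]]]' 35
python3 cmp.py 5
python3 -m crank '[[[0,0,0,0,0.001,0,0],[0,0,0,0,0,0,0],[0,0,0,0,0,0,0],[0,0,0,0,0,0,0],[0,0,0,0,0,0,0]]]' 35
python3 cmp.py 5
```

```text
time: 15.98
position: [0.525, 0.2867, 0.1331]
tool_rot: [0.031, -0.537, 0.842, -0.05]
ft_force: [-0.6, 2.8, 5.3]
grip_width: 0.0076
foot in slot frame n,y,u [0.7 0.6 1.8]
time: 16.6
position: [0.5251, 0.2867, 0.1331]
tool_rot: [0.031, -0.537, 0.842, -0.05]
ft_force: [-1.6, 4.0, 9.4]
grip_width: 0.0078
foot in slot frame n,y,u [0.7 0.8 1.7]
```

```bash
python3 -m crank '[[[0,0,0,0,0,0,0],[0,0,0,0,-0.0015,0,5],[0,0,0,0,0,0,12],[0,0,0,0,0,0,30],[0,0,0,0,0,0,32]]]' 10
python3 look.py 6; python3 cmp.py 6
```

```text
time: 17.23
position: [0.5242, 0.2859, 0.1322]
tool_rot: [0.032, -0.536, 0.842, -0.049]
ft_force: [0.1, -0.6, -0.7]
grip_width: 0.0226
foot in slot frame n,y,u [ 1.2 -0.5  0.8]
```

View pics/cmp6.png

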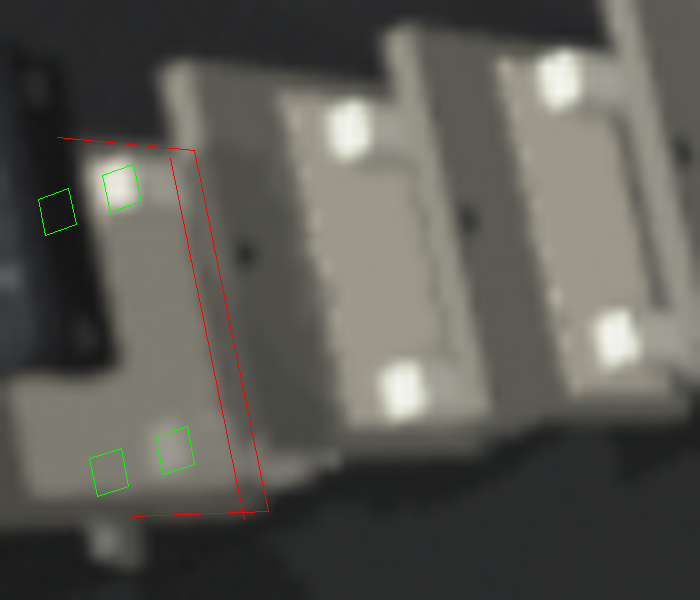

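View pics/top6.png

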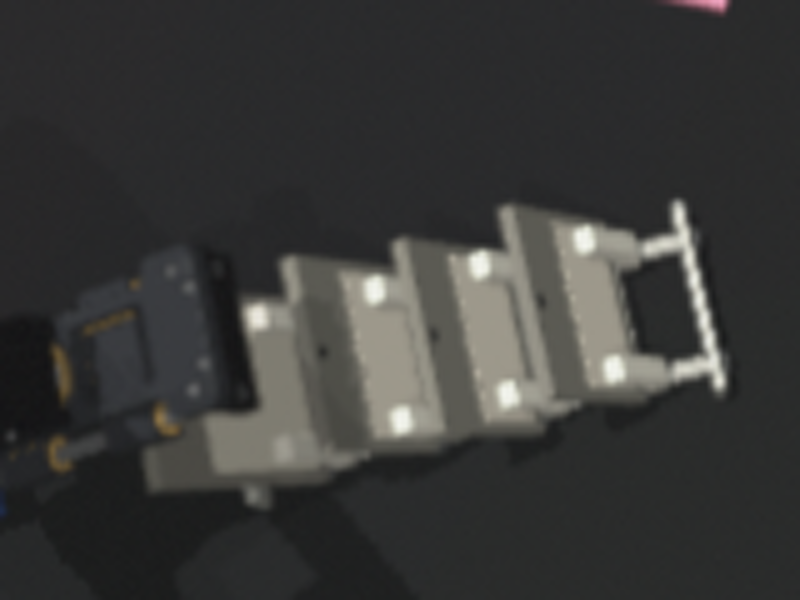

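Panel is seated with the comb caps showing in front of its face (top crop (258,315) and (285,445)), and the neighbours haven't moved. I'll retract along the panel.

```bash
python3 -m crank '[[[0,0,0,0,0,0,32],[0,0,0,0,-0.008,0,32],[0,0,0,0,-0.015,0,32],[0,0,0,0,-0.02,0,32],[0,0,0,0,-0.02,0,32]]]' 10
python3 -m crank '[[[0,0,0,0,-0.04,0,32],[0,0,0,0,-0.05,0,32],[0,0,0,0,-0.05,-0.02,32],[0,0,0,0,-0.03,-0.03,32],[0,0,0,0,0,0,32]]]' 10
python3 look.py 7
```

```text
time: 17.95
position: [0.5216, 0.3137, 0.1916]
tool_rot: [0.031, -0.537, 0.842, -0.05]
ft_force: [0.8, 0.5, -0.5]
grip_width: 0.0276
time: 18.58
position: [0.5074, 0.4327, 0.3255]
tool_rot: [0.031, -0.538, 0.841, -0.052]
ft_force: [-0.7, -1.1, 0.2]
grip_width: 0.028
```

View pics/top7.png

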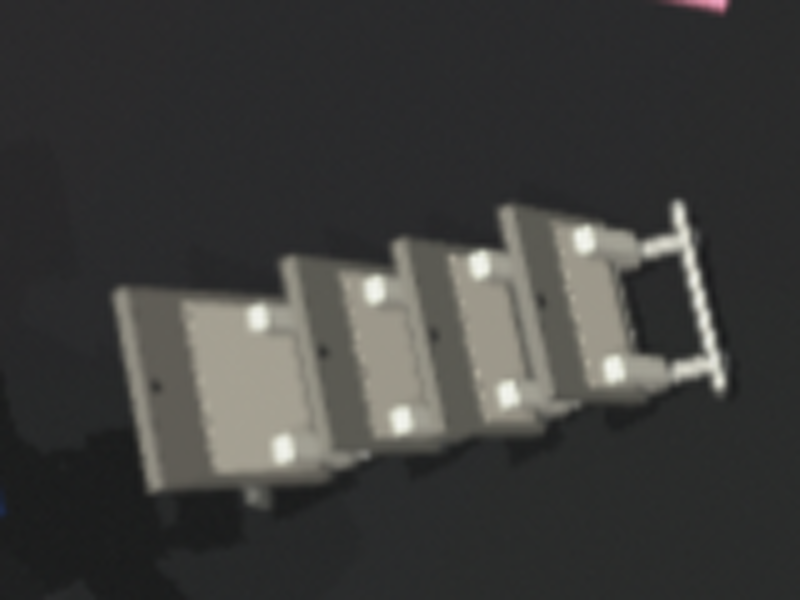

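View pics/side7_raw.png

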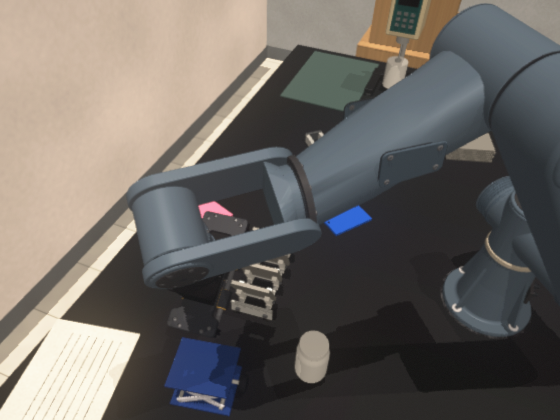

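```bash
python3 - <<'E'
from plan import *
v,r=pickle.load(open('fit.pkl','rb'))
P=[((116,290),(-4,50,130)),((152,490),(-4,-50,130)),((183,301),(4,50,90)),((216,476),(4,-50,90))]
o=np.array([130,175])
h=np.array([np.cos(r[2]),np.sin(r[2]),0]); floor=np.array([r[0],r[1],.036])+h*(-.084+r[3])
def res(a,full=False):
    F=frame(a[2],a[3]); f=floor+np.array([a[0],a[1],0])
    return np.concatenate([proj('top',f+F@(np.array(l)/1e3))[0]-((np.array(q)+.5)/5-.5+o) for q,l in P])
def rs(a): return np.r_[res(a),a[:2]*300]
s=least_squares(rs,[0,0,r[2],.436]); print(s.x[:2],np.degrees(s.x[2:]),'rack',np.degrees(r[2]),res(s.x).round(2))
a=cv2.imread('pics/top0.png');b=cv2.imread('pics/top7_raw.png')
g=lambda i:cv2.cvtColor(i,cv2.COLOR_BGR2GRAY)[200:285,192:285].astype(np.float32)
print('rack neighbours shift px',cv2.phaseCorrelate(g(a),g(b)))
o=robot.get_obs();print(o['time'])
E
```

```text
[0.00075831 0.00061971] [-83.8039904   27.86845485] rack -83.26496259488773 [-0.11  0.33 -0.2   0.19 -0.05 -2.08  0.53  1.64]
rack neighbours shift px ((0.017460773275608688, -0.01740535031591861), 0.9938994045610781)
18.675
```

```bash
python3 -m crank '[[[0,0,0,0,0,0,32],[0,0,0,0,0,0,32],[0,0,0,0,0,0,32],[0,0,0,0,0,0,32],[0,0,0,0,0,0,32]]]' 10; python3 -c "from rig import robot; print(robot.hand_in())"
```

```text
time: 19.3
position: [0.5079, 0.429, 0.3228]
tool_rot: [0.032, -0.537, 0.842, -0.049]
ft_force: [0.6, 1.0, 0.4]
grip_width: 0.0277
the job is handed in; nothing more can be done
None
```

I lifted the tall panel off the stand and lowered it into the free slot at the rack's +y end. It went in without touching the walls noticeably. I stopped when it met the floor with about 9 N vertical force at the wrist, then released it, backed the gripper clear and handed in at about 19 s of the 48 s.

- **Panel pose:** the last top-view fit put the panel at about 27.9° lean (limits 19–31°) and about 0.5° off square to the rack. The hang hole and painted face are up.
- **Foot position:** when the panel was set down, the foot was within about 1 mm of the slot centre I measured from the pictures. That centre is about 5 mm from my estimate of the pitch mark.
- **Other panels and bystanders:** in the top view the three drying panels shifted by about 0.02 px, so they did not move. The jar and jack look unmoved in the final side picture. I did not check the dish and applicator at the end, because the arm hid or partly hid them in that view.
- **Weaker points:** the lean figure is rough, because two of the picked points missed by up to 2 px in that fit. The floor came up about 2 mm earlier than my model expected, which I put down to how far the panel sat in the grip. The last readings showed no force on the gripper. The hand-in returned no verdict.

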